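# Lock the chemicals case

### The arm

A 6-joint arm with a two-finger parallel gripper is mounted at the origin on the work surface. World frame = base frame: x ahead of the robot, y to its left, z up, the work surface at z = 0. Lengths are in m, angles in rad, forces in N, time in s.
With the tool pointing down it reaches from about 0.35 to 1 m from the base axis. Payload 7.1 kg.
Tool frame: the origin (TCP) lies between the finger pads; the fingertips stand 22 mm ahead of it and the grasp point (between the pads) lies 3 mm ahead of it; x points along the fingers, y is the direction in which the jaws open and shut, and the axes are right-handed (so a half turn about x gives the same grasp; the last joint's range is limited). The gripper opens to 85 mm and grips with 20 to 120 N. Pads are 22 mm wide; open, the fingers measure 114 mm over their backs; the gripper's body (76 mm by 85 mm) begins 54 mm behind the grasp point. The pads swing forward as they close: fully open they stand 13 mm farther back than shut.
Start: joints at [-1.31, 0.423, 1.63, -0, 1.089, -0.019], TCP at [0.173, -0.601, 0.224] pointing down, gripper open.
Joint ranges: [-3, 3], [-0.9, 2.11], [0.09, 2.58], [-1.31, 4.45], [0.11, 2.69], [-2.54, 2.54]. Speed limits (rad/s): [2.39, 2.39, 3.01, 3.14, 3.14, 3.14].

### API

Orientations are given as a rotation vector (axis times angle).
In Python, from rig import manip gives the robot as it stands. The module is installed in compiled form; this text tells all that it offers. Calls block until the motion is done:
- manip.move_to(position, orientation): joint-space move of the TCP to a pose.
- manip.servo_line(position, orientation=None, rate=0.15): straight line of the TCP; orientation=None keeps the orientation; rate is the mean speed in m/s.
- manip.set_joints(angles): joint-space move.
- manip.command_gripper(opening, f_grip=None): finger opening in m; f_grip is the grip in N (None keeps the last); returns when the fingers have stopped.
- manip.hold(seconds).
- manip.solve_ik(position, orientation): joint angles nearest the present ones, or None.
- manip.camera(name): name is "side" or "top"; returns a dict with "image" (420x560x3 uint8, red, green, blue), "fx", "fy", "cx", "cy" (pixels), "cam_to_world" (4x4, takes a point from camera to world coordinates). Camera axes: x right, y down, z forward; pixel columns grow to the right and rows downward; lengths in m; the calibration is good to about 2 mm. A picture is of the moment at which its call begins. There is no depth.
A pose or a line that the arm cannot do raises manip.IKError and nothing moves.
- manip.sign_off(): hands the job in, once; it reports no verdict.
Readings, each from a call of its own:
- manip.get_time(): time.
- manip.get_joint_positions(): joint angles.
- manip.get_joint_vel(): joint speeds.
- manip.get_tau(): joint torques, N m.
- manip.get_position(): TCP position.
- manip.get_ee_rot(): TCP orientation.
- manip.get_contact_force(): force on the tool from outside, world axes, zero at the start.
- manip.get_torque(): the same for the moment, N m.
- manip.get_width(): finger opening in m.
Only numpy, scipy, OpenCV 4.12 (cv2) and the standard library are available. Lean on these libraries where they do the work, as an engineer would, in place of code of your own. Each camera call takes 0.05 s, during which the arm holds its last target. There are 200 camera calls.

### The job

Lock the chemicals case on the bench: with the fingertips, push the disc on its lid round by its upright pin until the slot lines up with the flat steel bar, then push the bar by its rear tab through the slot and under the keeper until it is fully home, its tab against the guide. Only push: do not lift the bar out, leave the jar on the lid and the things around the case where they are, and let go at the end.

Things in the scene. Friction and masses are not known exactly. Their poses are not given: they have to be found in the camera images.
- case: Slate-blue painted steel case, 240 (x) x 350 (y) x 70 mm high, fixed to the bench. Origin: centre of its underside on the bench, z up; the flat lid top is at z = 70 mm. The lock lies on the lid along the case's line x = 0: guide, disc (axis at y = 95 mm), keeper. The bar is pushed towards the case's +y. Hinges, latches and handle on its sides are not part of the work.
- guide_rear (a point): Rear end of the guide, on the lid, mid-channel, at case (0, -17, 70) mm. The guide is two fixed steel cheeks, each 26 mm high above the lid, 10 mm thick and 70 mm long (case y = -17 to 53 mm), with a 21 mm channel between them, open above, 41 mm wide overall; flat screw feet reach 33 mm either side of the middle, 7 mm high.
- keeper (a point): Centre of the top of the keeper, at case (0, 145, 91) mm: a small fixed steel bridge 40 mm wide (x), 20 mm long (y = 135 to 155 mm), top 21 mm above the lid, with an opening 24 mm wide and 16 mm high for the bar's nose.
- bar: Loose flat steel locking bar, about 0.4 kg, flat on the lid in the guide; slides with light friction. Origin: underside, centre line, at the rear face of its tab; y points to its nose, z up. 18 mm wide, 12 mm high. Starts with the nose inside the guide, origin at case y = -155 to -125 mm; fully home, the tab's front butts on the guide's rear and the origin is at case (0, -25, 70) mm.
- bar_tab (a point): Middle of the top edge of the tab's rear face, the face to push. The tab is an upright plate across the bar's rear end: 50 mm wide, 8 mm thick, 34 mm high above the lid; this point is 34 mm above the bar's origin.
- bar_nose (a point): Underside of the bar's nose tip, 178 mm ahead of the bar's origin; the last 15 mm taper from 18 to 10 mm wide. If the slot is not in line, the nose is stopped by the disc.
- disc (a joint): Angle of the slotted disc, rad, growing anticlockwise from above. At 0 the slot is in line with the bar, with the pin on the case's -x side; at pi it is in line again, pin on the +x side; either will do. Starts at 0.7 to 2.44 (pin on the side towards the bar), stops at -0.4 and 3.54. Turns stiffly (2.5 N at the pin), stays where left. Within about 0.1 rad of line the nose enters.
- disc_axis (a point): Point on the disc's vertical axis at the height of its top, at case (0, 95, 86) mm. The aluminium disc is 68 mm in diameter and stands 16 mm above the lid, with a straight slot 24 mm wide right across it, down to the lid. Seen from above, the pin lies from this axis at the angle pi + joint value, measured from the case's x towards its y.
- disc_pin (a point): Centre of the top of the upright steel pin fixed on the disc: 10 mm in diameter, 40 mm tall above the disc top (its top 56 mm above the lid), 24 mm from the disc axis. Push it sideways to turn the disc.
- vial: Bystander: small amber jar with white cap standing on the lid on the case's +x side, 34 mm in diameter, 55 mm high; origin centre of its underside. Leave alone.
- beaker: Bystander: glass beaker beyond the case, 70 mm in diameter, 90 mm high; origin centre of its underside. Leave alone.
- wash_bottle: Bystander: white plastic bottle past the case's +y end, 64 mm in diameter, 165 mm high; origin centre of its underside. Leave alone.
- tube_rack: Bystander: cream test-tube rack with four tubes, past the case's -y end, 200 (its x) x 60 mm, 150 mm high over the tubes; origin centre of its underside. Leave alone.
Mind the look-alikes: they are no part of the job. Several things have the shape of the bar; the one meant has the colours described above.

How it is judged:
On the way, in this order (a step that is already met when the one before it is completed fails the run):
1. the disc's slot is in line with the bar (within 0.2 rad) before the bar's nose is past the disc's centre ((value of joint disc between -0.2 and 0.2 rad or value of joint disc between 2.9416 and 3.3416 rad) and y of bar in the frame of case below -0.083 m), for 0.1 s.
2. the bar is through the slot and its nose has reached the keeper (y of bar in the frame of case above -0.043 m), for 0.1 s.
At the end, for the whole second after the job is handed in: The bar lies flat and at rest in the guide, through the disc's slot and under the keeper, its tab within 6 mm of the guide (bar within 6 mm sideways and 0.08 rad of straight), and the slot is within 0.2 rad of line (disc near 0 or pi) (y of bar in the frame of case between -0.031 and -0.019 m and x of bar in the frame of case between -0.006 and 0.006 m and z of bar in the frame of case between 0.064 and 0.075 m and angle between the y axis of bar and the y axis of case, either way round below 0.08 rad and angle between bar's own z axis and vertical below 0.08 rad and (value of joint disc between -0.2 and 0.2 rad or value of joint disc between 2.9416 and 3.3416 rad) and linear speed of bar below 0.01 m/s); the robot touches nothing.
It fails at once if the bar is lifted more than 12 mm off the lid or tipped (z of bar in the frame of case above 0.082 m or angle between bar's own z axis and vertical above 0.25 rad).
It fails at once if the small jar on the lid is moved more than 30 mm or tipped over (distance of vial from where it was at the start of the episode above 0.03 m or angle between vial's own z axis and vertical above 0.4 rad).
It fails at once if the beaker is moved more than 30 mm or tipped over (distance of beaker from where it was at the start of the episode above 0.03 m or angle between beaker's own z axis and vertical above 0.4 rad).
It fails at once if the white bottle is moved more than 30 mm or tipped over (distance of wash_bottle from where it was at the start of the episode above 0.03 m or angle between wash_bottle's own z axis and vertical above 0.4 rad).
It fails at once if the test-tube rack is moved more than 30 mm or tipped over (distance of tube_rack from where it was at the start of the episode above 0.03 m or angle between tube_rack's own z axis and vertical above 0.4 rad).
It also fails if it takes over 61 s, if anything falls off the work surface, if the arm or the gripper's body presses on something with over 40 N, if the wrist force passes 120 N, or if a joint passes its speed limit or range.

## Working session

There is one attempt and no reset: what is moved stays moved. The work goes in short steps, each a Python script; the robot and the scene stay as the last script left them, time stands still between calls to the robot, and variables do not carry over. Pictures are saved under pics/ and viewed, about 8 in all and at most 12, crops included, and the job is handed in when it is done.

```bash
mkdir -p pics
cat > h.py <<'E'
import numpy as np, cv2
from rig import manip
def snap(n,f):
    c=manip.camera(n); cv2.imwrite(f,c["image"][:,:,::-1]); np.savez(f[:-4]+".npz",**{k:v for k,v in c.items()}); return c
def px(f,u,v,z):
    c=np.load(f[:-4]+".npz"); T=c["cam_to_world"]
    d=T[:3,:3]@np.array([(u-c["cx"])/c["fx"],(v-c["cy"])/c["fy"],1]); o=T[:3,3]
    return o+d*(z-o[2])/d[2]
def proj(f,p):
    c=np.load(f[:-4]+".npz"); q=np.linalg.inv(c["cam_to_world"])@np.append(p,1)
    return np.array([c["fx"]*q[0]/q[2]+c["cx"],c["fy"]*q[1]/q[2]+c["cy"]])
E
python3 - <<'E'
from h import *
for n in("top","side"):
    c=snap(n,f"pics/{n}0.png"); print(n,c["fx"],c["cam_to_world"].round(3).tolist())
    cv2.imwrite(f"pics/{n}0b.png",cv2.resize(c["image"][:,:,::-1],(800,600),interpolation=cv2.INTER_CUBIC))
print(manip.get_time(),manip.get_ee_rot(),manip.get_position())
E
```

```text
top 488.79914865759184 [[-0.024, -0.997, 0.077, 0.348], [-1.0, 0.025, 0.011, 0.017], [-0.012, -0.077, -0.997, 1.651], [0.0, 0.0, 0.0, 1.0]]
side 493.61491039767236 [[-0.962, -0.176, 0.208, 0.107], [-0.273, 0.613, -0.742, 1.288], [0.003, -0.771, -0.637, 1.191], [0.0, 0.0, 0.0, 1.0]]
0.1 [ 2.07203057  0.29323001 -2.07228977] [ 0.1724969  -0.60018072  0.22321983]
```

View pics/top0b.png

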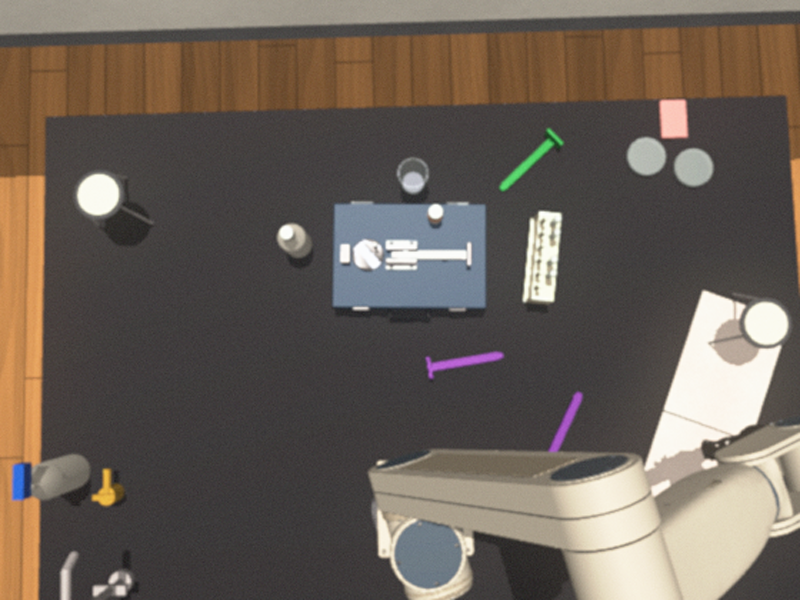

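View pics/side0b.png

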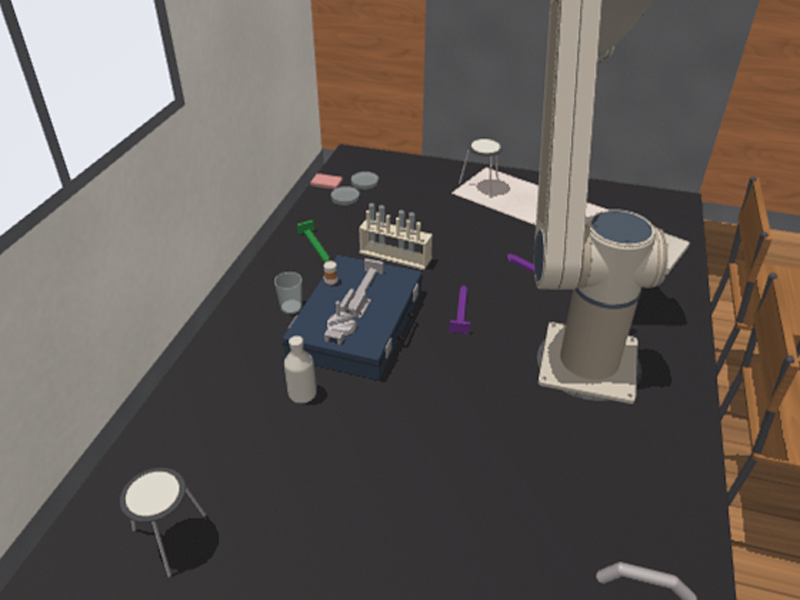

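The top view shows the case at (333–486, 204–308) in the 800 px scale, with case +y pointing left and +x up. The bar's tab is at about (469, 254) and the disc at about (368, 254). I'll enlarge crops from both cameras.

Run:
```python
import cv2
a=cv2.imread("pics/top0.png")[136:221,224:350]
b=cv2.imread("pics/side0.png")[175:265,195:300]
cv2.imwrite("pics/tc.png",cv2.resize(a,None,fx=6,fy=6,interpolation=cv2.INTER_CUBIC))
cv2.imwrite("pics/sc.png",cv2.resize(b,None,fx=6,fy=6,interpolation=cv2.INTER_CUBIC))
```

```text
(no output)
```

View pics/tc.png

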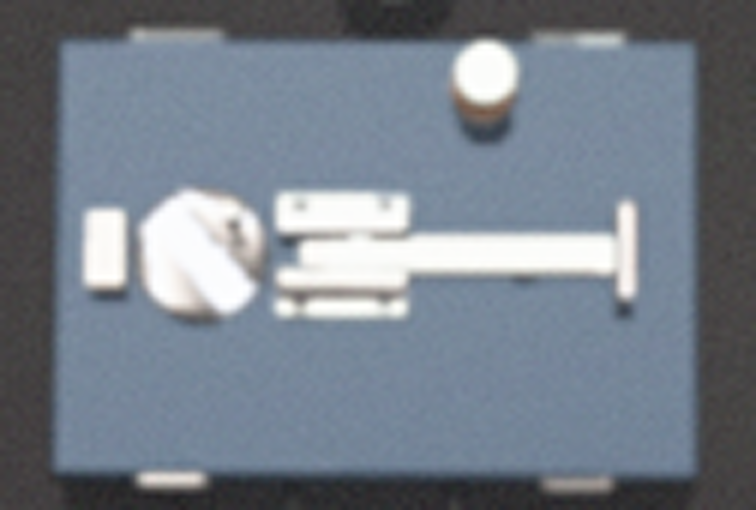

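View pics/sc.png

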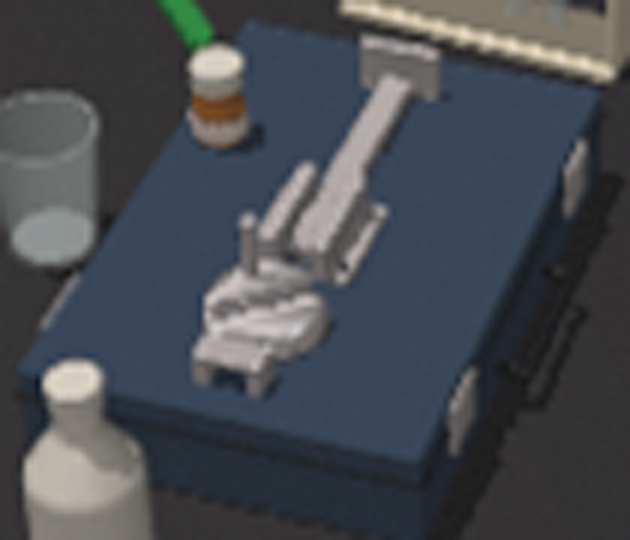

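```bash
cat >> h.py <<'E'
def tc(u,v,z,f="pics/top0.png"): return px(f,224+(u+.5)/6-.5,136+(v+.5)/6-.5,z)
def sc(u,v,z,f="pics/side0.png"): return px(f,195+(u+.5)/6-.5,175+(v+.5)/6-.5,z)
E
python3 - <<'E'
from h import *
C=[tc(*p,.07)[:2] for p in((62,41),(696,41),(697,472),(54,472))]
print("corners",np.round(C,4).tolist())
S=[sc(*p,.07)[:2] for p in((22,368),(250,22),(603,95),(425,465))]
print("side corners",np.round(S,4).tolist())
for C_ in(C,S):
    C_=np.array(C_); ctr=C_.mean(0); d=(C_[0]-C_[1])+(C_[3]-C_[2]); print("ctr",ctr,"yaw",np.arctan2(-d[0],d[1]), "len",np.linalg.norm(d)/2,np.linalg.norm(C_[0]-C_[3]),np.linalg.norm(C_[1]-C_[2]))
print("keeper",tc(105,247,.091),"disc",tc(202,254,.086), "guide rear cheeks",tc(409,192,.077),tc(409,317,.077))
print("tab rear top ends",tc(636,200,.104),tc(636,298,.104),"nose",tc(298,252,.082))
print("pin top",tc(236,222,.126),"pin base",tc(238,242,.086))
print("SIDE pin top",sc(250,217,.126),"base",sc(252,268,.086),"tab rear top",sc(363,37,.104),sc(440,50,.104), "keeper",sc(240,350,.091))
E
```

```text
corners [[0.7023, 0.1896], [0.6928, -0.1568], [0.4571, -0.1495], [0.4659, 0.1979]]
side corners [[0.6993, 0.1896], [0.6881, -0.1555], [0.4503, -0.1432], [0.4605, 0.2013]]
ctr [0.5795308  0.02026843] yaw -0.026290388758785053 len 0.34700787121730226 0.2365130310386831 0.23586162928159335
ctr [0.57454029 0.02305508] yaw -0.030886561218662473 len 0.34494406630513286 0.23909709370902005 0.23806420269456655
keeper [0.58477102 0.16604202 0.091     ] disc [0.58035377 0.11431748 0.086     ] guide rear cheeks [0.61261175 0.00196056 0.077     ] [0.54444394 0.00372261 0.077     ]
tab rear top ends [ 0.60056414 -0.11836678  0.104     ] [ 0.54808138 -0.11669923  0.104     ] nose [0.58067316 0.06272065 0.082     ]
pin top [0.59087612 0.09363575 0.126     ] pin base [0.58635823 0.09479041 0.086     ]
SIDE pin top [0.59593819 0.09287737 0.126     ] base [0.59774742 0.09077185 0.086     ] tab rear top [ 0.59780038 -0.11609724  0.104     ] [ 0.54797856 -0.11631517  0.104     ] keeper [0.57846646 0.16349789 0.091     ]
```

The case fits at centre (0.577, 0.0215), yaw about −0.028, and the disc, keeper and tab all agree with it to within 3 mm. The pin is on the +x/−y side, so the disc is at about 2.17. I'll push the pin towards +y until the disc is near pi.

```bash
cat >> h.py <<'E'
from scipy.spatial.transform import Rotation as Ro
CT=np.array([.577,.0215]); YAW=-.028
c,s=np.cos(YAW),np.sin(YAW)
def W(x,y,z): return [CT[0]+c*x-s*y, CT[1]+s*x+c*y, z]
def case(p): d=np.array(p[:2])-CT; return np.array([c*d[0]+s*d[1],-s*d[0]+c*d[1]])
def ori(sg):
    C,S=sg*c,sg*s
    return Ro.from_matrix(np.array([[0,0,-1],[C,S,0],[S,-C,0]]).T).as_rotvec()
E
python3 - <<'E'
from h import *
for sg in(1,-1): print(sg,manip.solve_ik(W(.02,.047,.25),ori(sg)), manip.solve_ik(W(0,-.18,.1),ori(sg)))
js={sg:manip.solve_ik(W(.02,.047,.25),ori(sg)) for sg in(1,-1)}
sg=min((k for k in js if js[k] is not None),key=lambda k:abs(js[k][5])); print("use",sg)
O=ori(sg)
manip.command_gripper(0.0,30)
manip.move_to(W(.02,.047,.25),O)
manip.servo_line(W(.02,.047,.127),O,rate=.12)
f0=np.array(manip.get_contact_force()); print(manip.get_time(),f0)
for y in np.arange(.049,.0765,.002):
    manip.servo_line(W(.02,y,.127),O,rate=.04)
    f=np.array(manip.get_contact_force())-f0
    print(round(y,4),case(manip.get_position()).round(4),f.round(1))
    if np.linalg.norm(f)>25: break
print(manip.get_time()); snap("side","pics/s1.png")
b=cv2.imread("pics/s1.png")[165:265,190:300]
cv2.imwrite("pics/s1c.png",cv2.resize(b,None,fx=6,fy=6,interpolation=cv2.INTER_CUBIC))
E
```

```text
1 [0.09327518 0.36144685 1.65939044 0.         1.12075536 0.12127518] [-2.90270690e-01  5.41840076e-01  1.77634346e+00 -4.44089210e-16
  8.23409113e-01 -2.62270690e-01]
-1 None None
use 1
4.8333 [0.01394049 0.54403328 0.29283869]
0.049 [0.0203 0.0492] [-0.4  0.2  0.2]
0.051 [0.02   0.0511] [-0.  -0.3 -0.3]
0.053 [0.02   0.0531] [-0.4 -0.3 -0.5]
0.055 [0.02   0.0551] [ 0.3 -1.6  0.3]
0.057 [0.02   0.0571] [ 0.6  0.6 -0.1]
0.059 [0.02   0.0591] [ 0.4 -0.4 -0.2]
0.061 [0.02   0.0611] [-1.2 -0.  -0.5]
0.063 [0.02   0.0631] [ 0.5 -0.2  0.2]
0.065 [0.02   0.0651] [-0.7 -1.  -1. ]
0.067 [0.02   0.0671] [-0.7 -1.1  0.7]
0.069 [0.02   0.0691] [0.3 0.2 0.4]
0.071 [0.02   0.0711] [-0.4 -1.2 -0.3]
0.073 [0.02   0.0731] [ 0.2 -0.1  0.1]
0.075 [0.02   0.0751] [-0.3 -0.8 -0.1]
8.3333
```

View pics/s1c.png

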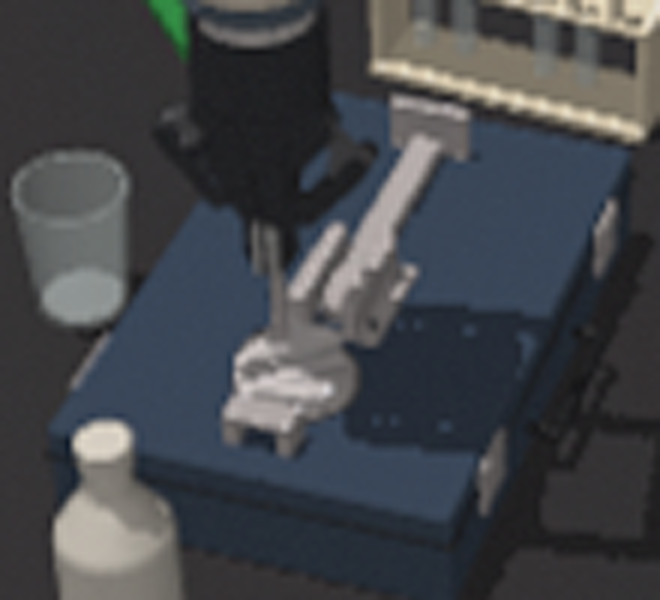

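The fingertips are close behind the pin, whose base is at about (281, 338), but the pin has hardly moved. I'll project the expected points onto a larger crop.

Run:
```python
from h import *
x0,y0=218,185
def m(p): q=proj("pics/s1.png",p); return ((q-[x0,y0]+.5)*12-.5).round().astype(int)
print("tip",m(W(.02,.075,.105)),"axis",m(W(0,.095,.086)))
print("width",manip.get_width())
for q in(1.6,1.9,2.2,2.5,2.8,3.14):
    a=np.pi+q; P=(.024*np.cos(a),.095+.024*np.sin(a)); print(q,"base",m(W(*P,.086)),"top",m(W(*P,.126)))
b=cv2.imread("pics/s1.png")[y0:y0+48,x0:x0+55]
b=cv2.resize(b,None,fx=12,fy=12,interpolation=cv2.INTER_CUBIC)
cv2.imwrite("pics/s1d.png",b)
```

```text
tip [214 376] axis [258 485]
width 0.00027398229763854096
1.6 base [286 432] top [280 324]
1.9 base [262 429] top [254 322]
2.2 base [236 432] top [229 324]
2.5 base [213 440] top [205 332]
2.8 base [194 451] top [186 343]
3.14 base [179 468] top [171 360]
```

View pics/s1d.png

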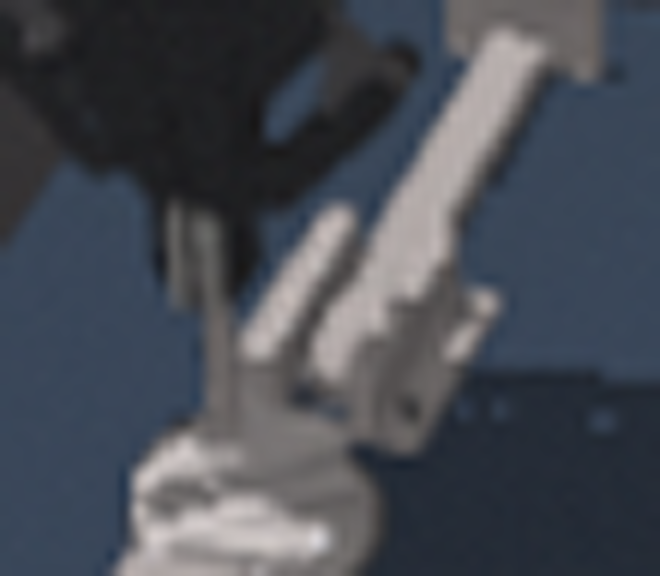

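Run:
```python
from h import *
O=ori(1)
print(manip.get_position(),manip.get_ee_rot(),O)
manip.servo_line(W(.02,.047,.127),O,rate=.08)
manip.hold(.1)
f0=np.mean([manip.get_contact_force() for _ in range(3)],0); print(f0)
for z in np.arange(.126,.094,-.0015):
    manip.servo_line(W(.02,.047,z),O,rate=.03)
    f=np.array(manip.get_contact_force())-f0
    if abs(f[2])>4: print("touch",z,f); break
print(z,manip.get_position(),f,manip.get_time())
snap("side","pics/s2.png")
x0,y0=218,185
b=cv2.imread("pics/s2.png")[y0:y0+48,x0:x0+55]
cv2.imwrite("pics/s2d.png",cv2.resize(b,None,fx=12,fy=12,interpolation=cv2.INTER_CUBIC))
```

```text
[0.59908211 0.09597893 0.12699823] [ 1.22969201  1.19587994 -1.22971683] [ 1.2297912   1.19583028 -1.2297912 ]
[-0.22820481  0.54453909 -1.05697605]
0.09449999999999997 [0.59819389 0.06790306 0.09437487] [ 0.73113471 -0.98168327  1.16004275] 14.4833
```

View pics/s2d.png

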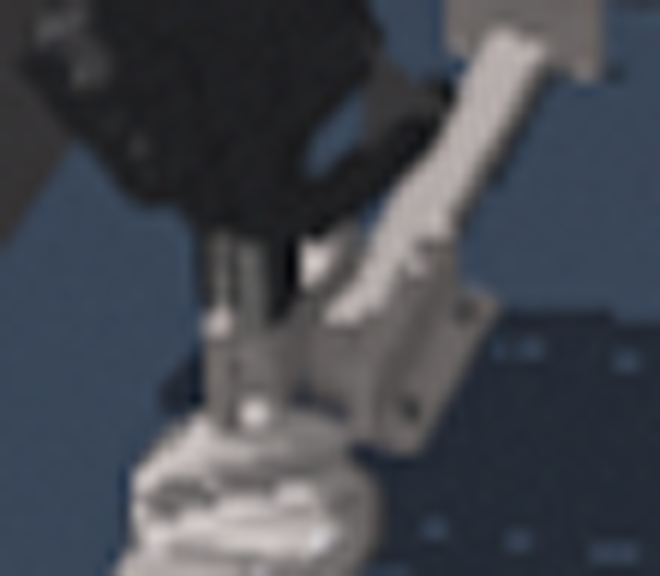

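Run:
```python
from h import *
O=ori(1)
f0=np.mean([manip.get_contact_force() for _ in range(5)],0)
for z in np.arange(.0935,.0819,-.001):
    manip.servo_line(W(.02,.047,z),O,rate=.03)
    f=np.mean([manip.get_contact_force() for _ in range(3)],0)-f0
    print(round(z,4),round(manip.get_position()[2],4),f.round(1))
    if np.linalg.norm(f)>5: break
print(manip.get_time())
c=snap("top","pics/t3.png")
b=c["image"][125:230,215:355,::-1]
cv2.imwrite("pics/t3c.png",cv2.resize(b,None,fx=5,fy=5,interpolation=cv2.INTER_CUBIC))
```

```text
0.0935 0.0934 [-0.1  0.7 -0.9]
0.0925 0.0924 [-0.2  0.8 -1. ]
0.0915 0.0914 [-0.2  0.6 -0.6]
0.0905 0.0904 [ 0.2  1.1 -0.8]
0.0895 0.0894 [-0.   1.5  0.3]
0.0885 0.0887 [-0.3  0.9  2.2]
0.0875 0.0886 [-2.9 -0.3 11.4]
16.2833
```

View pics/t3c.png

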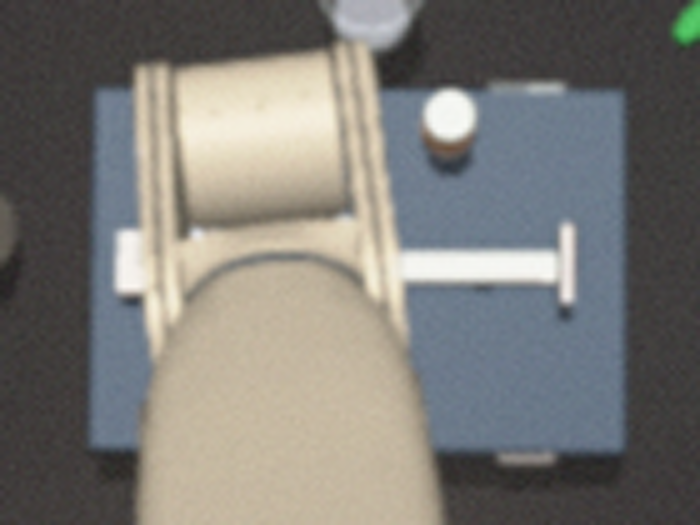

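Run:
```python
from h import *
O=ori(1)
p=np.array(manip.get_position())
manip.servo_line(W(.02,.047,.0905),O,rate=.03)
snap("side","pics/s4.png")
x0,y0=200,150
b=cv2.imread("pics/s4.png")[y0:y0+90,x0:x0+110]
b=cv2.resize(b,None,fx=7,fy=7,interpolation=cv2.INTER_LANCZOS4)
b=cv2.convertScaleAbs(b,alpha=1.6,beta=15)
cv2.imwrite("pics/s4d.png",b)
def m(P): q=proj("pics/s4.png",P); return ((q-[x0,y0]+.5)*7-.5).round().astype(int)
for n,P in dict(tipnom=W(.02,.047,.0685),tcp=W(.02,.047,.0905),tipcheek=W(.02,.047,.098),body=W(.02,.085,.1415),cheekfront_px=W(.0155,.053,.096),cheekrear=W(.0155,-.017,.096),otherfront=W(-.0155,.053,.096),foot=W(.033,.053,.077),vialcap=W(.09,-.06,.125)).items(): print(n,m(P))
for row in(300,310,320):
  for z in(.07,.1): print(row,z,case(px("pics/s2.png",218+245/12,185+row/12,z)).round(3))
```

```text
tipnom [275 485]
tcp [273 452]
tipcheek [272 440]
body [239 419]
cheekfront_px [277 452]
cheekrear [326 368]
otherfront [336 465]
foot [246 475]
vialcap [218 247]
300 0.07 [0.039 0.004]
300 0.1 [0.024 0.037]
310 0.07 [0.037 0.008]
310 0.1 [0.022 0.041]
320 0.07 [0.035 0.012]
320 0.1 [0.021 0.045]
```

View pics/s4d.png

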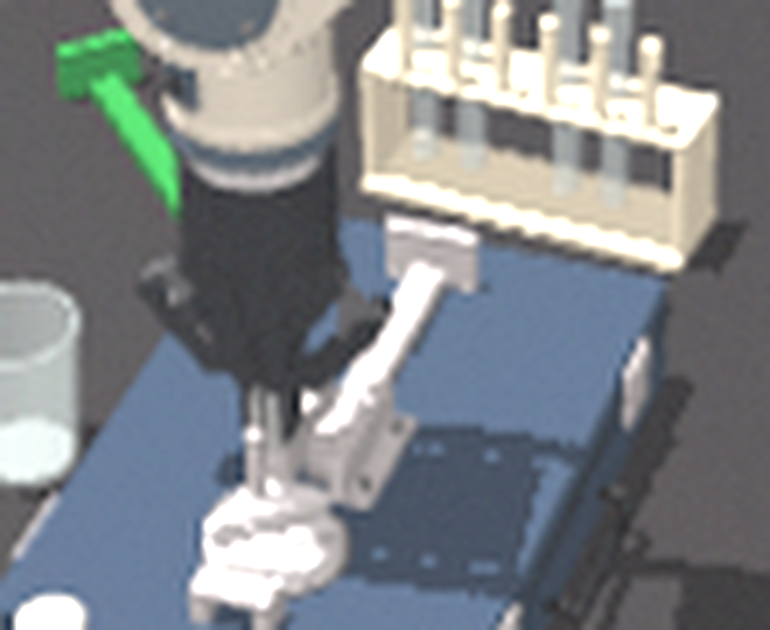

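Measured against the cheek (z 0.096), the fingertips really sit about 7 mm above the reported TCP. They are not 22 mm below it, so the first pass went over the pin. I'll push again lower, using the measured tip offset.

Run:
```python
from h import *
O=ori(1); Z=.0975
manip.servo_line(W(.02,.047,Z),O,rate=.05); manip.hold(.1)
F=lambda: np.mean([manip.get_contact_force() for _ in range(3)],0)
f0=F()
for y in np.arange(.051,.0781,.003):
    manip.servo_line(W(.02,y,Z),O,rate=.05)
    f=F()-f0
    print(round(y,4),case(manip.get_position()).round(4),f.round(1))
    if np.linalg.norm(f)>20: break
manip.servo_line(W(.02,.045,Z),O,rate=.12)
manip.servo_line(W(.0,-.03,.2),O,rate=.25)
manip.servo_line(W(-.005,-.20,.2),O,rate=.25)
print(manip.get_time()); c=snap("top","pics/t5.png"); snap("side","pics/s5.png")
a=c["image"][150:200,224:274,::-1]; b=cv2.imread("pics/s5.png")[195:245,210:260]
cv2.imwrite("pics/c5.png",cv2.resize(np.hstack([a,b]),None,fx=8,fy=8,interpolation=cv2.INTER_CUBIC))
m=lambda P:((proj("pics/s5.png",P)-[160,195]+.5)*8-.5).round().astype(int)
mt=lambda P:((proj("pics/t5.png",P)-[224,150]+.5)*8-.5).round().astype(int)
for q in(2.5,2.8,3.14,3.4):
    a=np.pi+q; P=(.024*np.cos(a),.095+.024*np.sin(a)); print(q,"side base",m(W(*P,.086)),"top",m(W(*P,.126)),"TOP base",mt(W(*P,.086)),"top",mt(W(*P,.126)))
```

```text
0.051 [0.0199 0.0513] [ 1.  -0.1 -0.3]
0.054 [0.02   0.0542] [ 0.2  0.  -0.1]
0.057 [0.02   0.0572] [-0.1 -0.  -1.5]
0.06 [0.0203 0.0597] [ 1.1 -3.4 -1.4]
0.063 [0.0219 0.0614] [  6.3 -11.2  -4.8]
0.066 [0.0233 0.0638] [ 10.3 -15.1  -6. ]
0.069 [0.0226 0.0679] [ 6.6 -8.7  0.2]
0.072 [0.0214 0.0716] [ 1.9 -3.7  1.2]
0.075 [0.0205 0.075 ] [ 2.1 -3.9  0.3]
0.078 [0.0198 0.0782] [ 1.5 -1.9  1.1]
21.45
2.5 side base [606 213] top [601 141] TOP base [300 182] top [294 166]
2.8 side base [593 221] top [588 149] TOP base [285 173] top [278 157]
3.14 side base [583 232] top [578 160] TOP base [265 170] top [258 154]
3.4 side base [580 241] top [574 169] TOP base [250 172] top [242 156]
```

View pics/c5.png

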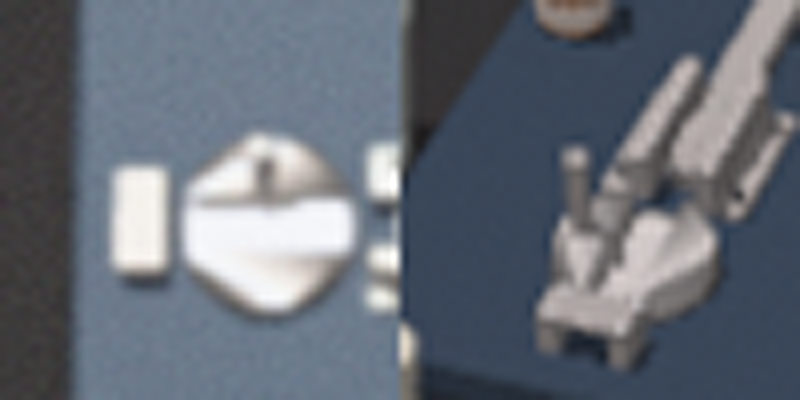

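The slot now lies level in the top view (edges at rows of about 205 and 255), and the pin is at column 266, against 265 predicted for pi. The disc is in line, so I'll push the bar next.

Run:
```python
from h import *
O=ori(1); Z=.074; X=-.003
F=lambda: np.mean([manip.get_contact_force() for _ in range(3)],0)
manip.servo_line(W(X,-.168,.15),O,rate=.2)
manip.servo_line(W(X,-.168,Z),O,rate=.06); manip.hold(.1)
f0=F(); ok=True
ys=list(np.arange(-.160,-.055,.008))+list(np.arange(-.052,-.029,.0015))
for y in ys:
    manip.servo_line(W(X,y,Z),O,rate=.05 if y<-.055 else .03)
    f=F()-f0
    print(round(y,4),case(manip.get_position()).round(4),f.round(1))
    if np.linalg.norm(f)>22: break
print(manip.get_time())
c=snap("top","pics/t6.png"); snap("side","pics/s6.png")
b=cv2.imread("pics/s6.png")[170:250,205:295]
cv2.imwrite("pics/s6c.png",cv2.resize(b,None,fx=7,fy=7,interpolation=cv2.INTER_CUBIC))
```

```text
-0.16 [-0.003  -0.1596] [ 0.4 -1.1  0.6]
-0.152 [-0.0031 -0.1516] [ 0.3 -0.9  0.1]
-0.144 [-0.003  -0.1436] [ 0.5 -0.9  0.1]
-0.136 [-0.0031 -0.1355] [-0.  -1.6 -0.9]
-0.128 [-0.0031 -0.1275] [ 0.7 -1.1  0.3]
-0.12 [-0.0031 -0.1195] [-0.2 -0.5  0.2]
-0.112 [-0.003  -0.1115] [-0.1 -0.6 -0.3]
-0.104 [-0.003  -0.1035] [-0.9 -0.8  0.4]
-0.096 [-0.003  -0.0955] [-0.2 -0.5 -0.2]
-0.088 [-0.0031 -0.0875] [-0.7 -1.1  0.4]
-0.08 [-0.003  -0.0795] [ 0.6 -1.3 -0.3]
-0.072 [-0.003  -0.0715] [-0.5 -1.1 -0.2]
-0.064 [-0.003  -0.0635] [-0.1 -0.4 -1.3]
-0.056 [-0.0031 -0.0555] [-0.3 -0.4  0.3]
-0.052 [-0.003  -0.0517] [-0.7 -0.7  0. ]
-0.0505 [-0.003  -0.0505] [-0.3 -2.3 -0.5]
-0.049 [-0.003 -0.049] [ 0.1 -3.3 -0.1]
-0.0475 [-0.003  -0.0474] [-0.4 -3.2 -0.5]
-0.046 [-0.003  -0.0458] [ 0.2 -2.3  0.5]
-0.0445 [-0.003  -0.0443] [-1.  -2.8  0.6]
-0.043 [-0.003  -0.0428] [-0.8 -2.9 -0.3]
-0.0415 [-0.003  -0.0414] [-0.6 -3.   0.2]
-0.04 [-0.003  -0.0399] [-0.6 -2.9 -0.1]
-0.0385 [-0.003  -0.0383] [ 0.5 -2.9  0.1]
-0.037 [-0.003  -0.0373] [ 0.2 -6.1  0.6]
-0.0355 [-0.003  -0.0372] [ -0.8 -14.2  -0.5]
-0.034 [-0.003  -0.0372] [ -2.  -22.3  -0.2]
31.1167
```

The stop came at TCP −0.0372, where −0.038 was predicted. I'll back off, lift and check.

Run:
```python
from h import *
O=ori(1)
manip.servo_line(W(-.003,-.06,.074),O,rate=.06)
manip.servo_line(W(-.003,-.08,.2),O,rate=.15)
manip.servo_line(W(-.1,-.20,.3),O,rate=.25)
print(manip.get_time()); c=snap("top","pics/t7.png"); snap("side","pics/s7.png")
a=c["image"][140:210,226:316,::-1]; b=cv2.imread("pics/s7.png")[175:245,205:295]
cv2.imwrite("pics/c7.png",cv2.resize(np.vstack([a,b]),None,fx=4.2,fy=4.2,interpolation=cv2.INTER_CUBIC))
print("tab rear top home, top-crop px:",((proj("pics/t7.png",W(0,-.025,.104))-[226,140])*4.2).round(), "nose side",((proj("pics/s7.png",W(0,.153,.082))-[205,105])*4.2).round())
```

```text
33.6833
tab rear top home, top-crop px: [285. 157.] nose side [117. 554.]
```

View pics/c7.png

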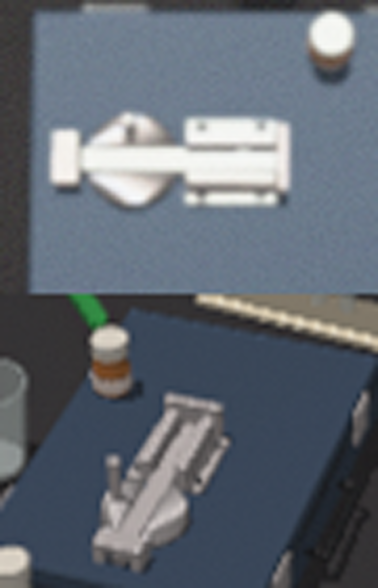

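The tab is against the guide, with its rear edge at column 289 against 285 predicted, a difference of about 1 raw pixel. The bar runs through the slot and under the keeper, and the jar hasn't moved. I'm handing it in.

```bash
python3 -c "
from rig import manip
print(manip.get_contact_force()); manip.sign_off(); print(manip.get_time())"
```

```text
[-0.37187895  0.29446902 -0.38859598]
the job is handed in; nothing more can be done
the job is handed in; nothing more can be done
```

The case looks locked, and I handed the job in after about 34 s of the 61 s limit. I pushed the disc round by its pin from about 2.2–2.4 rad to about pi. Then I pushed the bar by its tab until it met a firm stop (22 N), less than 1 mm from where I predicted it, and drew the arm clear.

**Last checks:**
- **Pictures:** they show the slot in line, the bar through it and under the keeper, the tab on the guide, and the jar where it was. The last close-up left out the bottle and most of the beaker and rack, so I did not check those again; nothing came near them.
- **Bar position:** the tab's rear edge appeared about 1 pixel (3 mm) behind the predicted home position. That is inside the 6 mm allowed, and the stop I felt says it is home.
- **Contact:** the force reading was about zero with the arm clear.

**What disagreed:** the closed fingertips touched the guide about 29 mm higher than the stated tool geometry implies. Because of that, the first push passed over the top of the pin. I measured the offset on the guide cheek and pushed again lower, which turned the disc with a peak force of about 19 N.

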